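Unclip the scanner's battery cover and press the battery home

TASK

The battery in the hand scanner has crept up off its contacts. Squeeze in the two orange snap tabs to release the battery cover, lift it off and set it down gently (do not drop it) in the yellow tray, flat on the tray's floor with its outer face up; then press the battery pack down until it is fully home. Leave the scanner standing where it is, and do not knock the tray or the other things about.

Things in the scene. Friction and masses are not known exactly. Their poses are not given: they have to be found in the camera images.
- scanner: White hand-held dental scanner clipped in a black desk cradle, one loose piece, 0.65 to 0.9 kg, level on the 3 thick blue mat. Origin: cradle underside, below the middle of the battery bay; x along the handle to the thin nose (tip x = 200, tail x = -92), z up. Handle 52 wide (y), its side walls end at z = 70 under the cover; tail and neck beyond the cover reach z = 86. Cradle base 160 x 92 x 12 (mm)
- cover_c (a point): Centre of the grey clip-on battery cover, half-way up its two pads; closed, it lies at (0, 0, 78.5) of the scanner, axes alike. Cover 110 (x) x 52 (y), 42 wide for x = -34 to 34; about 45 g. Top face 7.5 above this point; ribs and hooks reach 18 below it, so set down upright it stands level with this point 18 above the floor. Freed, it lifts straight up (mm)
- pad_left (a point): Outer face, centre, of the ribbed finger pad on the orange springy tab at the cover's y+ side, 32 clear of cover_c in y. Pad 32 long (x), 13 high. Both pads: 64 over their outer faces at rest; each lets go 3 in and stops 4 in (56 over both), springing back when let go. About 5 N each to let go, 7 N at the stop. Free air beside and below the pads (handle wall 26 from the middle) (mm)
- pad_right (a point): The same on the y- side: both tabs must be in together for the cover to come off (mm)
- tab_left (a joint): bending of the y+ tab, rad: 0 free, 0.06 lets go, 0.09 fully in (pad moves 46 mm per rad)
- tab_right (a joint): bending of the y- tab, rad, the same way
- pack_top (a point): Centre of the top of the battery pack under the cover: dark block 80 (x) x 39 (y), pale green label. Home, it lies at (0, 0, 54) of the scanner, 16 below the bay's rim; at the start 3.5 to 5.5 higher. It slides straight down with 4 N of friction, stops hard when home and stays where it is left. Bay opening 100 (x) x 44 (y) (mm)
- pack (a joint): how far the battery pack stands up from home, m: 0 fully home, 0.0035 to 0.0055 at the start
- tray: Yellow plastic case tray, loose (0.4 kg), level on the mat: 260 (x) x 180 (y) outside, walls 4 thick and 30 high, floor 4 thick. Origin under its centre; the dental model stands in its x+ part (x = 50 to 122), the x- part is free (mm)
- tray_free (a point): Middle of the free part of the tray, on the tray's floor (x = -45, y = 0 of the tray) (mm)
- model_tray: The horseshoe-shaped dental stone model standing in the tray (52 x 60 x 22), in the tray's far (+x) half; origin under its centre; leave alone (mm)
- model_desk: A second dental model on the mat (52 x 60 x 22); origin under its centre; leave alone (mm)
- disc: White milling disc in a black ring on the mat, 98 across, 18 high; origin under its centre; leave alone (mm)
- mouse: Black computer mouse, 116 x 60 x 36; origin under its centre; leave alone (mm)
- drops: Small blue dropper bottle, 34 across, 75 high; origin under its centre; leave alone (mm)
- flask: Steel vacuum flask, 72 across, 200 high; origin under its centre; leave alone (mm)
- brush: Bench brush lying on the mat, 170 long; leave alone (mm)
There are look-alikes about, which are no part of the job. Leave any blue or pink look-alike of the part that bears cover_c alone.

How it is judged:
By the outcome, as a careful person would: the job done as asked, in the order asked, and still so for the second after the job is handed in, with the robot touching nothing.
It also fails if it takes over 64 s, if anything falls off the work surface, if the arm or the gripper's body presses on something with over 40 N, if the wrist force passes 120 N, or if a joint passes its speed limit or range.

ROBOT

A 6-joint arm with a two-finger parallel gripper is mounted at the origin on the work surface. World frame = base frame: x ahead of the robot, y to its left, z up, the work surface at z = 0. Lengths are in m, angles in rad, forces in N, time in s.
With the tool pointing down it reaches from about 0.3 to 0.875 m from the base axis. Payload 6.4 kg.
Tool frame: the origin (TCP) lies at the centre of the arm's flange, where the gripper is bolted on; the fingertips stand 173 mm ahead of it and the grasp point (between the pads) lies 155 mm ahead of it; z points along the fingers, y is the line along which they close (so a half turn about z gives the same grasp; the last joint's range is limited). The gripper opens to 85 mm and grips with 20 to 120 N. Pads are 22 mm wide; open, the fingers measure 114 mm over their backs; the gripper's body (76 mm by 85 mm) begins 54 mm behind the grasp point. The pads swing forward as they close: fully open they stand 13 mm farther back than shut.
Start: joints at [1.132, 0.181, 1.607, -0, 1.354, -0.206], TCP at [0.133, 0.56, 0.405] pointing down, gripper open.
Joint ranges: [-2.99, 2.99], [-0.89, 2.07], [0.3, 2.58], [-1.14, 4.28], [0, 2.63], [-3.12, 3.12]. Speed limits (rad/s): [2.57, 2.57, 3.01, 3.14, 3.14, 3.14].

INTERFACE

Orientations are given as a unit quaternion [w, x, y, z].
In Python, from bench import get_obs, camera, get_calibration, hand_in gives the robot as it stands. The module is installed in compiled form; this text tells all that it offers.
- The arm moves only by the tool drive_tool, never from a script. Its argument "increments" is a list of rows, each a list of 2 entries, a list of its own where there are three numbers: the shift along the tool's x, y, z normalised to -1 to 1, where 1 is 250 mm, then the turn about the tool's z normalised to -1 to 1, where 1 is 90 degrees. A call has exactly 8 rows; each row is the pose to reach, as a shift and turn from the pose commanded when the call began, along the tool's axes at that moment; what a row does not reach only later rows make up. A row lasts 1/8 s, in which the tool goes at most 62.5 mm and 10.7 degrees, less where a joint would pass 70% of its speed; a pose out of reach is approached as far as the arm can. A call with a number of a shift or a turn outside -1 to 1 is refused whole. A call with a gripper value outside its range is refused whole. "claw" is the closure, from 0 (fully open) to 1 (shut), set as the call begins (left out, the last holds). The fingers move at their own pace and stop on an object; the grip force is fixed at half the most. Time passes only in rows, so rows that repeat a pose let the fingers close, or fill a call up. It gives the time, the measured TCP pose, the force and the opening at its end, in the units of the state.
- get_obs(): the state, without advancing time (a new reading comes with each control period).
- camera(name): name is "scene" or "top" or "wrist"; returns the picture (420x560x3 uint8, blue, green, red); there is no depth.
- get_calibration(name): a dict with "K" (3x3 intrinsics, pixels), "origin" and "orientation" of the camera in the world. Camera axes: x right, y down, z forward; pixel columns grow to the right and rows downward; lengths in m; the calibration is good to about 2 mm. A picture is of the moment at which its call begins: read the wrist's pose just before it. get_calibration takes no time and is no camera call; for the wrist camera it gives the pose at the moment of the call.
- hand_in(): hands the job in, once; it reports no verdict.
The state is a dict: "time_s": time; "q": joint angles; "dq": joint speeds; "joint_efforts": joint torques, N m; "eef_pos": TCP position; "eef_rot": TCP orientation; "wrist_force": force on the tool from outside, world axes, zero at the start; "torque": the same for the moment, N m; "opening": opening from 0.0 (shut) to 1.0 (fully open).
Only numpy, scipy, OpenCV 4.12 (cv2) and the standard library are available. Lean on these libraries where they do the work, as an engineer would, in place of code of your own. Each camera call takes 0.05 s, during which the arm holds its last target. There are 200 camera calls.

## Working session

There is one attempt and no reset: what is moved stays moved. The work goes in short steps, Python scripts to look and compute and a tool call to move; the robot and the scene stay as the last step left them, time stands still between calls to the robot, and variables do not carry over. Pictures are saved under pics/ and viewed, on a budget of 10 in all, crops included, one or two more only if the job needs it, and the job is handed in when it is done.

Besides the shell and the picture viewer there is one more tool, called after "Call:" by a JSON object that holds its "op" and its "data". drive_tool: Moves the arm, as the interface text tells. Its arguments: {"type":"object","properties":{"increments":{"type":"array","items":{"type":"array"}},"claw":{"type":"number"}},"required":["increments"]}

```bash
mkdir -p pics; cat > h.py <<'E'
import numpy as np, cv2
from bench import get_obs, camera, get_calibration, hand_in
from scipy.spatial.transform import Rotation as R
def cal(n):
    c=get_calibration(n); o=c["orientation"]; o=np.array(o)
    M=R.from_quat(np.r_[o[1:],o[0]]).as_matrix() if o.size==4 else o
    return np.array(c["K"]),np.array(c["origin"]),M
def ray(C,uv,z):
    K,o,M=C; d=M@np.linalg.inv(K)@np.r_[uv,1.]; return o+d*(z-o[2])/d[2]
def proj(C,p):
    K,o,M=C; q=K@M.T@(np.asarray(p)-o); return q[:2]/q[2]
E
python3 - <<'E'
from h import *
a=camera("scene");b=camera("top")
cv2.imwrite("pics/scene.png",a);cv2.imwrite("pics/top.png",b)
for n in("scene","top","wrist"):
    print(n,*cal(n))
print(get_obs())
E
```

```text
scene [[488.12043197   0.         285.77642677]
 [  0.         488.12043197 200.24860655]
 [  0.           0.           1.        ]] [1.44697566 0.74218676 1.12524241] [[-0.58940516  0.54248835 -0.59858829]
 [ 0.80763534  0.37912593 -0.45165106]
 [-0.0180751  -0.74964653 -0.66159155]]
top [[400.19504651   0.         290.31734436]
 [  0.         400.19504651 209.57853079]
 [  0.           0.           1.        ]] [0.24362736 0.02085711 1.23869936] [[-0.07194048 -0.97358834  0.21668019]
 [-0.99739812  0.07123267 -0.01108544]
 [-0.00464205 -0.21691391 -0.9761797 ]]
wrist [[326.22595728   0.         282.36162702]
 [  0.         326.22595728 209.90387429]
 [  0.           0.           1.        ]] [0.06880595 0.57483233 0.37415971] [[ 0.229996    0.93939561  0.25423949]
 [ 0.97319093 -0.2217081  -0.06119587]
 [-0.00112018  0.26149837 -0.96520327]]
{'time_s': 0.1, 'q': array([ 1.13170351e+00,  1.81494848e-01,  1.60788919e+00, -4.04465437e-07,
        1.35381107e+00, -2.06299673e-01]), 'dq': array([ 0.00109648, -0.00218171, -0.00252537,  0.00014707, -0.00209347,
       -0.00098405]), 'joint_efforts': array([ 3.89325351e-04, -4.45873332e+01, -3.52239704e+01, -1.98247235e-04,
        4.02294376e-03,  4.14299745e-05]), 'eef_pos': array([0.13253737, 0.55928995, 0.40386732]), 'eef_rot': array([-2.53900816e-04,  1.16133842e-01,  9.93233250e-01, -7.59930767e-04]), 'wrist_force': array([0.36945588, 0.08178431, 0.09715457]), 'torque': array([0.04363701, 0.01964475, 0.0502232 ]), 'opening': 1.0024221470230452}
```

View pics/top.png

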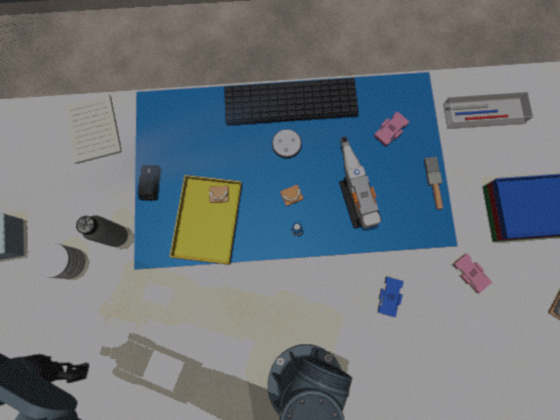

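View pics/scene.png

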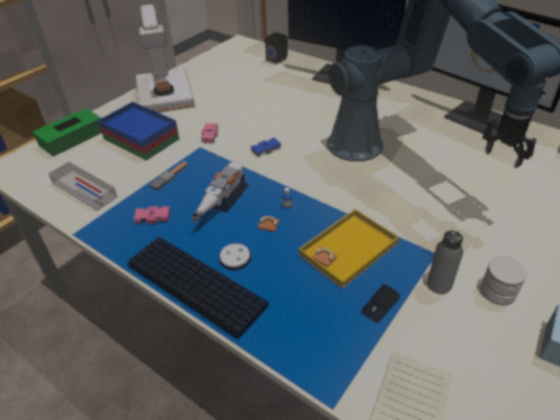

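The top view shows the scanner at about (362,190), nose up at (345,140). The yellow tray is at (207,220), with its model at (219,195) in the far end. The pink covers at (392,128) and (472,273) and the blue one at (391,297) are look-alikes. The grey cover clipped on the scanner, with orange tabs, is the one meant. I'll confirm it in an enlarged crop.

```bash
python3 - <<'E'
from h import *
a=cv2.imread("pics/scene.png");b=cv2.imread("pics/top.png")
A=cv2.resize(a[150:240,185:255],None,fx=5.5,fy=5.5,interpolation=cv2.INTER_CUBIC)
B=cv2.resize(b[130:235,325:395],None,fx=5.5,fy=5.5,interpolation=cv2.INTER_CUBIC)
o=np.zeros((580,780,3),np.uint8);o[:A.shape[0],:A.shape[1]]=A;o[:B.shape[0],390:390+B.shape[1]]=B
cv2.imwrite("pics/crop.png",o)
h=cv2.cvtColor(b,cv2.COLOR_BGR2HSV);C=cal("top")
y=cv2.inRange(h,(20,120,80),(35,255,255));y=cv2.morphologyEx(y,cv2.MORPH_OPEN,np.ones((2,2)))
cs=sorted(cv2.findContours(y,0,2)[0],key=cv2.contourArea)[-1]
r=cv2.minAreaRect(cs);print(r)
bp=cv2.boxPoints(r)
print(np.round([ray(C,p,.033)[:2] for p in bp],3).tolist())
g=cv2.inRange(h,(4,90,80),(17,255,255))
n,l,s,c=cv2.connectedComponentsWithStats(g)
for i in range(1,n):
    if s[i,4]>6: print(s[i],c[i],ray(C,c[i],.0815)[:2])
E
```

```text
((206.93312072753906, 220.14137268066406), (58.33420944213867, 83.83108520507812), 8.61564826965332)
[[0.391, 0.374], [0.649, 0.332], [0.607, 0.152], [0.352, 0.201]]
[281 185  17  14 138] [290.27536232 191.96376812] [0.55433547 0.00395802]
[433 184   9  25 122] [437.01639344 196.28688525] [ 0.50905487 -0.43104955]
[210 186  18  11 125] [218.104 190.424] [0.57492436 0.21930529]
[370 188   6  14  34] [372.61764706 193.35294118] [ 0.53205964 -0.24096169]
[210 193  18   9  50] [218.8  199.14] [0.54785389 0.21811817]
[352 192   8  17  61] [355.42622951 199.03278689] [ 0.51842291 -0.1879305 ]
[285 194  18  11  58] [293.68965517 200.01724138] [ 0.52884609 -0.00439778]
[550 294  10  25  64] [554.59375 306.875  ] [ 0.16790525 -0.71072326]
```

View pics/crop.png

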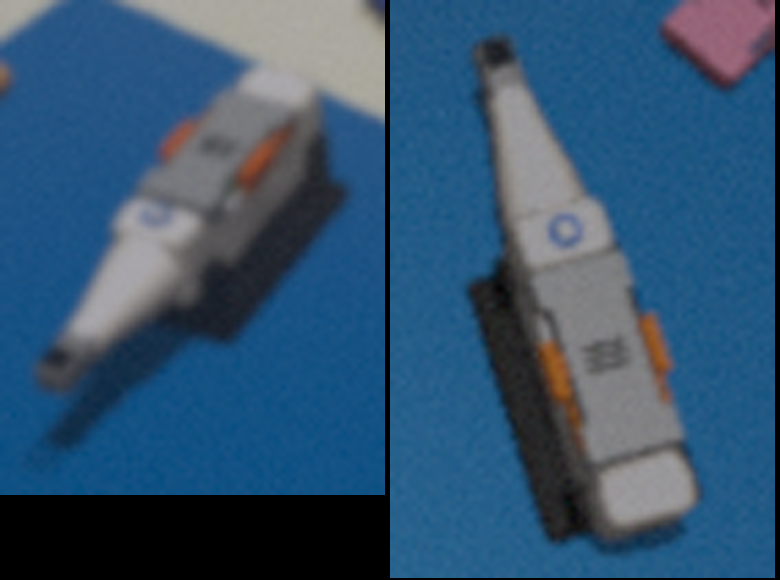

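The crop confirms it: the grey cover with two orange tabs on the white scanner, with its centre at about (364,194.5) in the top view. Next I work out the coarse target.

```bash
cat >> h.py <<'E'
def move(tx,ty,tz,yaw=None):
    """total shift (units of 250mm, tool axes now) and turn (units 90deg) to put tool at target; yaw=direction of tool y, deg (mod 180)"""
    s=get_obs();q=s["eef_rot"];M=R.from_quat(np.r_[q[1:],q[0]]).as_matrix()
    d=M.T@(np.array([tx,ty,tz])-s["eef_pos"])/.25
    y=np.degrees(np.arctan2(M[1,1],M[0,1]))
    t=None if yaw is None else -((yaw-y+90)%180-90)/90
    print("pos",s["eef_pos"].round(4),"toolyaw",round(y,2),"shift",d.round(4),"turn",t)
E
python3 - <<'E'
from h import *
C=cal("top");S=cal("scene")
f=lambda u,v:ray(C,(325+(u-390)/5.5-.41,130+v/5.5-.41),.089)
g=lambda u,v:ray(S,(185+u/5.5-.41,150+v/5.5-.41),.089)
print(f(606,355),f(582,262),f(640,450)); d=f(582,262)-f(640,450);print(np.degrees(np.arctan2(d[1],d[0])),np.hypot(*d[:2]),(f(582,262)+f(640,450))/2)
print(g(175,200),g(262,102),g(217,146))
yaw=np.degrees(np.arctan2(d[1],d[0]))
c=f(606,355);move(c[0],c[1],.37,yaw+90)
E
```

```text
[ 0.52970331 -0.21311518  0.089     ] [ 0.58268434 -0.20593714  0.089     ] [ 0.47624462 -0.22535451  0.089     ]
10.33855222566462 0.10819634333203094 [ 0.52946448 -0.21564583  0.089     ]
[ 0.58372885 -0.19721019  0.089     ] [ 0.47979434 -0.21748945  0.089     ] [ 0.52967742 -0.21120476  0.089     ]
pos [0.1325 0.5593 0.4039] toolyaw 76.66 shift [-2.2586 -2.6396  0.1389] turn -0.2630733011572968
```

Call:
{"op": "drive_tool", "data": {"increments": [[[-0.09,-0.11,0],0],[[-0.19,-0.22,0],0],[[-0.28,-0.33,0],0],[[-0.38,-0.44,0],0],[[-0.48,-0.55,0],0],[[-0.58,-0.66,0],0],[[-0.68,-0.77,0],0],[[-0.78,-0.88,0],0]], "claw": 0}}

```text
time_s: 1.1
eef_pos: [0.2719, 0.2993, 0.4044]
eef_rot: [-0.0, 0.116, 0.993, -0.0]
wrist_force: [0.5, -0.4, 0.3]
opening: 0.999
```

Call:
{"op": "drive_tool", "data": {"increments": [[[-0.1,-0.12,0],0],[[-0.2,-0.24,0],0],[[-0.3,-0.36,0],0],[[-0.4,-0.48,0],0],[[-0.5,-0.6,0],0],[[-0.6,-0.72,0],0],[[-0.7,-0.84,0],0],[[-0.78,-0.94,0],0]]}}

```text
time_s: 2.1
eef_pos: [0.4075, 0.0254, 0.4045]
eef_rot: [-0.0, 0.117, 0.993, 0.0]
wrist_force: [0.7, 0.2, -0.9]
opening: 1.002
```

Call:
{"op": "drive_tool", "data": {"increments": [[[-0.1,-0.12,0.02],-0.04],[[-0.21,-0.25,0.04],-0.08],[[-0.32,-0.38,0.06],-0.12],[[-0.43,-0.51,0.08],-0.16],[[-0.53,-0.63,0.1],-0.2],[[-0.62,-0.73,0.12],-0.24],[[-0.69,-0.81,0.14],-0.26],[[-0.7,-0.82,0.14],-0.26]]}}

```text
time_s: 3.1
eef_pos: [0.5302, -0.2142, 0.3686]
eef_rot: [-0.001, -0.087, 0.996, 0.001]
wrist_force: [0.2, -0.1, -0.4]
opening: 1.0
```

```bash
python3 - <<'E'
from h import *
C=cal("wrist");a=camera("wrist");cv2.imwrite("pics/w1.png",a)
s=get_obs();print(s["time_s"],s["eef_pos"],s["eef_rot"],s["wrist_force"])
np.savez("w1.npz",K=C[0],o=C[1],M=C[2])
h=cv2.cvtColor(a,cv2.COLOR_BGR2HSV)
g=cv2.inRange(h,(4,110,80),(17,255,255))
n,l,st,c=cv2.connectedComponentsWithStats(g)
for i in range(1,n):
    if st[i,4]>40: print(st[i],c[i],ray(C,c[i],.0815)[:2])
E
```

```text
3.15 [ 0.53011143 -0.21367183  0.36891337] [-5.86628546e-04 -8.68796955e-02  9.96218505e-01  5.14961510e-04] [ 0.02516069 -0.02357349  0.30961427]
[311 163  15  64 641] [318.33541342 199.96567863] [ 0.52077299 -0.18557245]
[242 165  16  63 635] [249.46771654 201.4976378 ] [ 0.53171131 -0.24037477]
[444 226  58  51 643] [464.61586314 241.91601866] [ 0.53496023 -0.05712715]
[483 246  18  26 235] [491.8893617  259.33191489] [ 0.54610349 -0.02916073]
```

View pics/w1.png

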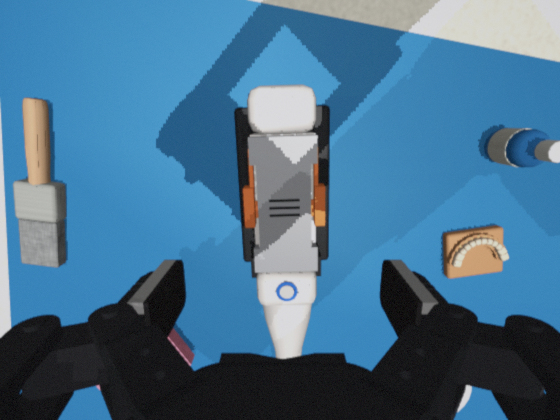

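```bash
python3 - <<'E'
from h import *
d=np.load("w1.npz");C=(d["K"],d["o"],d["M"])
a=cv2.imread("pics/w1.png");h=cv2.cvtColor(a,cv2.COLOR_BGR2HSV)
m=((h[...,1]<60)&(h[...,2]>70)).astype(np.uint8)
P=[];Rr=[]
for v in list(range(142,160))+list(range(236,268)):
    u=np.where(m[v,235:335])[0]+235
    L,Q=ray(C,(u[0]-.5,v),.089),ray(C,(u[-1]+.5,v),.089)
    if v%6==0: print(v,u[0],u[-1],np.hypot(*(L-Q)[:2]).round(4))
    P.append((L+Q)[:2]/2)
P=np.array(P,np.float32);vx,vy,x0,y0=cv2.fitLine(P,cv2.DIST_HUBER,0,.01,.01).ravel();print("yaw",np.degrees(np.arctan(vy/vx)),x0,y0)
# pad outer edges
g=cv2.inRange(h,(4,110,80),(17,255,255))
for v in range(190,225,6):
    u=np.where(g[v,235:335])[0]+235
    print(v,u[0],u[-1],[ray(C,(x,v),.0815)[:2].round(4).tolist() for x in(u[0]-.5,u[-1]+.5)])
print("front/rear rows:",[ray(C,(284,v),.089)[:2].round(4) for v in (134.5,272.5)])
print(a[125:145,284].mean(1),a[262:282,290].mean(1))
E
```

```text
144 248 317 0.0527
150 249 326 0.059
156 249 326 0.0593
240 255 316 0.0505
246 256 316 0.0499
252 254 317 0.0526
258 254 318 0.0537
264 254 318 0.054
yaw 9.346688 0.5330369 -0.20996459
190 242 325 [[0.5234, -0.2481], [0.5117, -0.1816]]
196 243 325 [[0.5282, -0.2466], [0.5165, -0.1805]]
202 243 325 [[0.5331, -0.2459], [0.5214, -0.1795]]
208 243 325 [[0.5381, -0.2452], [0.5264, -0.1784]]
214 244 325 [[0.543, -0.2436], [0.5313, -0.1774]]
220 244 325 [[0.5481, -0.2429], [0.5364, -0.1763]]
front/rear rows: [array([ 0.4744, -0.2221]), array([ 0.5853, -0.2024])]
[218.66666667 216.66666667 213.         208.         202.
 189.66666667 167.         144.         132.         159.
 157.         185.33333333 210.66666667 213.         213.
 213.66666667 213.33333333 212.66666667 213.         212.66666667] [180.66666667 181.66666667 181.         180.66666667 180.66666667
 180.33333333 180.33333333 180.66666667 179.         170.66666667
 158.33333333 173.66666667 191.66666667 201.33333333 209.33333333
 214.33333333 217.66666667 218.66666667 216.         185.66666667]
```

The close view shows the cover centred at about (284,203), the pads at u=242 and 325, and the scanner axis yaw at about 11.7°. Its centre comes out at (0.530,-0.212), which agrees with the top view. I'm descending to the pads.

Call:
{"op": "drive_tool", "data": {"increments": [[[0,0.003,0.07],-0.01],[[0,0.007,0.15],-0.019],[[0,0.007,0.22],-0.019],[[0,0.007,0.28],-0.019],[[0,0.007,0.34],-0.019],[[0,0.007,0.38],-0.019],[[0,0.007,0.4],-0.019],[[0,0.007,0.4],-0.019]]}}

```text
time_s: 4.15
eef_pos: [0.5299, -0.2114, 0.2695]
eef_rot: [-0.0, -0.103, 0.995, 0.0]
wrist_force: [1.2, 0.9, 0.6]
opening: 0.999
```

```bash
python3 - <<'E'
from h import *
C=cal("wrist");a=camera("wrist");cv2.imwrite("pics/w2.png",a);b=camera("scene")
move(.53,-.212,.2405,101.7)
h=cv2.cvtColor(a,cv2.COLOR_BGR2HSV)
g=cv2.inRange(h,(4,110,60),(17,255,255));n,l,st,c=cv2.connectedComponentsWithStats(g)
for i in range(1,n):
    if st[i,4]>150: print(st[i],c[i],[ray(C,(x,c[i][1]),.0815)[:2].round(4) for x in(st[i,0]-.5,st[i,0]+st[i,2]-.5)])
cv2.imwrite("pics/w2.png",np.hstack([a[:,100:480],cv2.resize(b[120:230,165:270],(400,420),interpolation=cv2.INTER_CUBIC)]))
E
```

```text
pos [ 0.5301 -0.2115  0.2702] toolyaw 101.77 shift [ 0.0008 -0.0019  0.1188] turn 0.0007532519316803309
[ 215  190   23   97 1579] [226.28942369 243.48448385] [array([ 0.5325, -0.2464]), array([ 0.5301, -0.2347])]
[ 323  191   23   96 1540] [333.71168831 244.25454545] [array([ 0.5215, -0.1916]), array([ 0.5191, -0.1799])]
[ 495  274   65   53 1211] [519.31874484 293.13212221] [array([ 0.5299, -0.0939]), array([ 0.5228, -0.0595])]
```

View pics/w2.png

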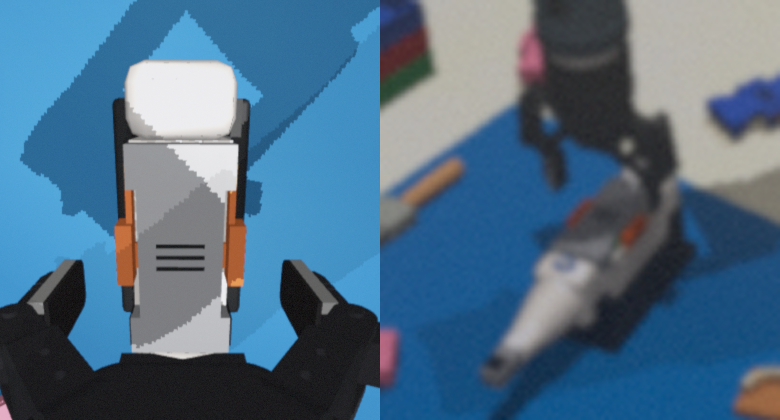

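The cover sits centred between the open fingers, about 0.7 mm off to the tool's -y. I'll correct that, descend the rest and squeeze.

Call:
{"op": "drive_tool", "data": {"increments": [[[0.001,-0.003,0.03],0],[[0.001,-0.003,0.06],0],[[0.001,-0.003,0.085],0],[[0.001,-0.003,0.105],0],[[0.001,-0.003,0.117],0],[[0.001,-0.003,0.119],0],[[0.001,-0.003,0.119],0],[[0.001,-0.003,0.119],0]]}}

```text
time_s: 5.25
eef_pos: [0.5298, -0.2121, 0.2402]
eef_rot: [0.0, -0.103, 0.995, -0.0]
wrist_force: [-0.5, -0.3, 0.1]
opening: 0.999
```

Call:
{"op": "drive_tool", "data": {"increments": [[[0,0,0],0],[[0,0,0],0],[[0,0,0],0],[[0,0,0],0],[[0,0,0],0],[[0,0,0],0],[[0,0,0],0],[[0,0,0],0]], "claw": 0.4}}

```text
time_s: 6.25
eef_pos: [0.5302, -0.2121, 0.242]
eef_rot: [0.001, -0.103, 0.995, -0.0]
wrist_force: [-3.1, 3.6, 13.7]
opening: 0.609
```

```bash
python3 - <<'E'
from h import *
a=camera("wrist");b=camera("scene")
move(.53,-.212,.2405,101.7);s=get_obs();print(s["time_s"],s["opening"]*85,s["wrist_force"])
cv2.imwrite("pics/w3.png",np.hstack([a[:,100:480],cv2.resize(b[120:230,165:270],(400,420),interpolation=cv2.INTER_CUBIC)]))
E
```

```text
pos [ 0.5302 -0.2121  0.242 ] toolyaw 101.79 shift [0.0009 0.0004 0.006 ] turn 0.0009555620272015138
6.35 51.93587524907787 [-3.18326685  3.09908528 14.17845284]
```

View pics/w3.png

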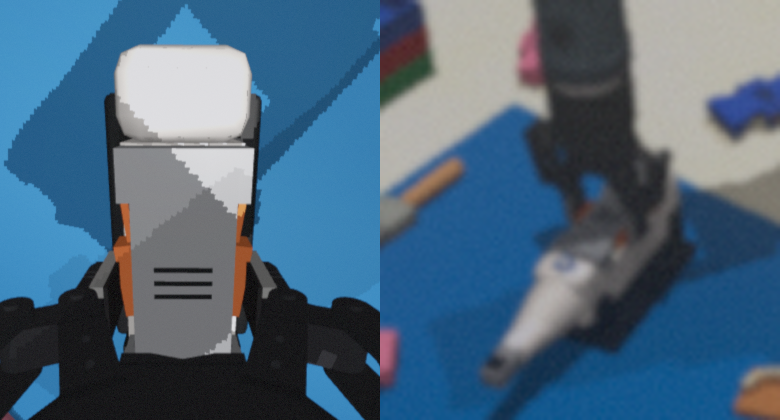

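The opening stopped at 0.609, which is about 56 mm since the reading looks proportional to joint angle. The fingers lie on both orange pads at the stop. The +14 N is the closing fingers' downward drag on the pads. Now a slow lift.

Call:
{"op": "drive_tool", "data": {"increments": [[[0,0,-0.008],0],[[0,0,-0.016],0],[[0,0,-0.024],0],[[0,0,-0.034],0],[[0,0,-0.044],0],[[0,0,-0.056],0],[[0,0,-0.068],0],[[0,0,-0.08],0]]}}

```text
time_s: 7.35
eef_pos: [0.5298, -0.2121, 0.2602]
eef_rot: [0.0, -0.103, 0.995, -0.0]
wrist_force: [-0.3, 0.0, 0.0]
opening: 0.609
```

```bash
python3 - <<'E'
from h import *
a=camera("wrist");b=camera("scene")
move(.53,-.212,.2405,101.7);s=get_obs();print(s["time_s"],s["opening"],s["wrist_force"])
cv2.imwrite("pics/w4.png",np.hstack([a[:,100:480],cv2.resize(b[120:230,165:270],(400,420),interpolation=cv2.INTER_CUBIC)]))
E
```

```text
pos [ 0.5299 -0.2122  0.2604] toolyaw 101.77 shift [-0.0006  0.0007  0.0798] turn 0.0007865546945748431
7.45 0.611426400961965 [ 0.65304752 -0.86083076 -0.24535313]
```

View pics/w4.png

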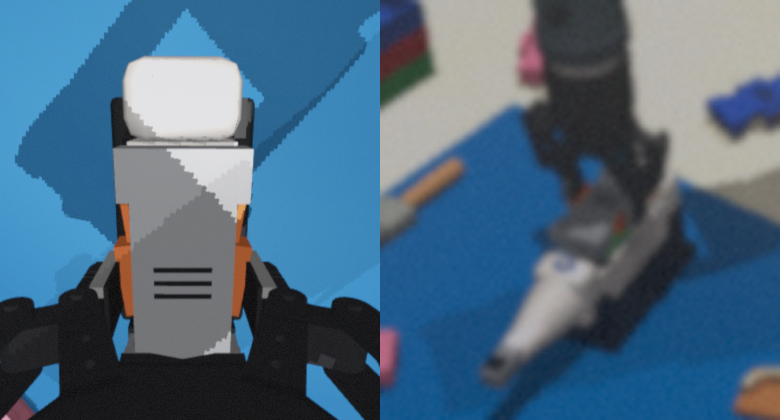

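The cover came off with the gripper: the wrist view is unchanged while the scanner shrank in it, the green label shows, and the force is about 0. I'm raising it and carrying it to the tray.

Call:
{"op": "drive_tool", "data": {"increments": [[[0,0,-0.04],0],[[0,0,-0.1],0],[[0,0,-0.17],0],[[0,0.02,-0.24],0],[[0,0.06,-0.3],0],[[0,0.13,-0.35],0],[[-0.01,0.22,-0.38],0],[[-0.02,0.32,-0.4],0]]}}

```text
time_s: 8.45
eef_pos: [0.5179, -0.1308, 0.3603]
eef_rot: [-0.0, -0.103, 0.995, 0.0]
wrist_force: [-0.5, -0.7, -0.6]
opening: 0.61
```

Call:
{"op": "drive_tool", "data": {"increments": [[[0,0.11,0],0],[[0,0.22,0],0],[[-0.01,0.33,0],0],[[-0.02,0.44,0],0],[[-0.03,0.55,0],0],[[-0.04,0.66,0],0],[[-0.04,0.77,0],0],[[-0.04,0.88,0],0]]}}

```text
time_s: 9.45
eef_pos: [0.482, 0.0867, 0.3597]
eef_rot: [-0.0, -0.103, 0.995, 0.0]
wrist_force: [-0.2, 0.4, -0.2]
opening: 0.609
```

Call:
{"op": "drive_tool", "data": {"increments": [[[0,0.11,0],0.03],[[0,0.22,0],0.06],[[-0.01,0.33,0],0.09],[[-0.02,0.44,0],0.13],[[-0.03,0.54,0],0.17],[[-0.04,0.63,0],0.2],[[-0.04,0.7,0],0.22],[[-0.04,0.74,0],0.235]]}}

```text
time_s: 10.45
eef_pos: [0.4536, 0.2695, 0.3597]
eef_rot: [-0.001, 0.081, 0.997, -0.0]
wrist_force: [0.6, -0.6, -0.2]
opening: 0.608
```

```bash
python3 - <<'E'
from h import *
a=camera("wrist");b=camera("top");C=cal("top")
move(.455,.273,.185,80.5);s=get_obs();print(s["time_s"],s["opening"],s["wrist_force"])
cv2.imwrite("pics/w5.png",np.hstack([a[:,80:500],cv2.resize(b[160:280,155:255],(350,420),interpolation=cv2.INTER_CUBIC)]))
W=cal("wrist");np.savez("w5.npz",K=W[0],o=W[1],M=W[2])
E
```

```text
pos [0.4538 0.2694 0.3596] toolyaw 80.75 shift [-0.0034  0.0152  0.6986] turn 0.0027459808247995298
10.55 0.6077893250906221 [-0.47350753  0.02373335 -1.09087057]
```

View pics/w5.png

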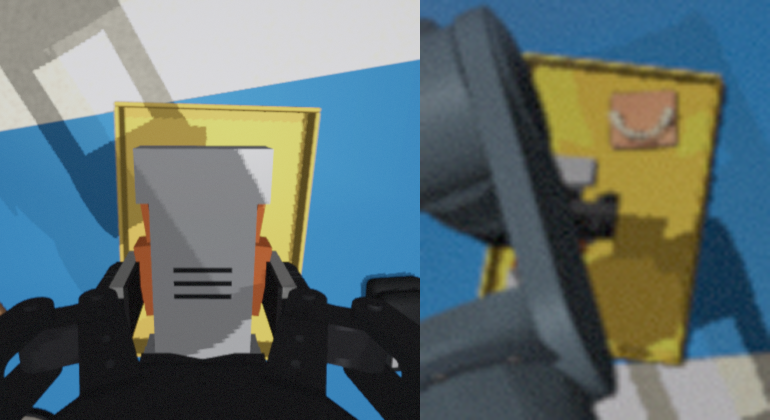

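The cover is held level and the tray lies below it, with rear rim corners at (197,104) and (401,108) in the full image. I'll check the tray pose against those corners.

```bash
python3 - <<'E'
from h import *
d=np.load("w5.npz");C=(d["K"],d["o"],d["M"])
A=ray(C,(195,102.5),.033);B=ray(C,(401.5,107.5),.033);print(A,B,np.hypot(*(A-B)[:2]))
y=(B-A)[:2];y/=np.hypot(*y);x=np.array([y[1],-y[0]]);print("tray_free",(A+B)[:2]/2+x*.085, "ytrayyaw",np.degrees(np.arctan2(y[1],y[0])))
E
```

```text
[0.36108039 0.20832645 0.033     ] [0.39384401 0.38458628 0.033     ] 0.17927905748586054
tray_free [0.46103072 0.28092244] ytrayyaw 79.46989606590145
```

Call:
{"op": "drive_tool", "data": {"increments": [[[-0.01,0.02,0.04],0.01],[[-0.02,0.05,0.13],0.014],[[-0.02,0.05,0.24],0.014],[[-0.02,0.05,0.35],0.014],[[-0.02,0.05,0.45],0.014],[[-0.02,0.05,0.54],0.014],[[-0.02,0.05,0.61],0.014],[[-0.02,0.05,0.65],0.014]]}}

```text
time_s: 11.55
eef_pos: [0.4619, 0.2791, 0.1961]
eef_rot: [-0.001, 0.093, 0.996, -0.0]
wrist_force: [1.4, 0.7, -0.1]
opening: 0.606
```

Call:
{"op": "drive_tool", "data": {"increments": [[[0,0,0.01],0],[[0,0,0.02],0],[[0,0,0.028],0],[[0,0,0.034],0],[[0,0,0.038],0],[[0,0,0.042],0],[[0,0,0.042],0],[[0,0,0.042],0]]}}

```text
time_s: 12.55
eef_pos: [0.4623, 0.2793, 0.187]
eef_rot: [0.0, 0.093, 0.996, 0.0]
wrist_force: [-0.3, -0.1, -0.1]
opening: 0.607
```

Call:
{"op": "drive_tool", "data": {"increments": [[[0,0,0.002],0],[[0,0,0.004],0],[[0,0,0.006],0],[[0,0,0.008],0],[[0,0,0.01],0],[[0,0,0.01],0],[[0,0,0.01],0],[[0,0,0.01],0]]}}

```text
time_s: 13.55
eef_pos: [0.4623, 0.2794, 0.1858]
eef_rot: [-0.0, 0.093, 0.996, -0.0]
wrist_force: [-5.1, -1.6, 14.0]
opening: 0.606
```

Contact with the floor came at TCP 0.186, close to the 0.185 predicted. Opening now.

Call:
{"op": "drive_tool", "data": {"increments": [[[0,0,-0.002],0],[[0,0,-0.002],0],[[0,0,-0.002],0],[[0,0,-0.002],0],[[0,0,-0.002],0],[[0,0,-0.002],0],[[0,0,-0.002],0],[[0,0,-0.002],0]], "claw": 0}}

```text
time_s: 14.55
eef_pos: [0.4622, 0.2793, 0.1849]
eef_rot: [0.0, 0.093, 0.996, -0.0]
wrist_force: [-0.2, 0.0, 0.7]
opening: 1.002
```

Call:
{"op": "drive_tool", "data": {"increments": [[[0,0,-0.03],0],[[0,0,-0.08],0],[[0,0,-0.16],0],[[0,0,-0.26],0],[[0,0,-0.38],0],[[0,0,-0.5],0],[[0,0,-0.62],0],[[0,0,-0.7],0]]}}

```text
time_s: 15.55
eef_pos: [0.4624, 0.2794, 0.3628]
eef_rot: [0.001, 0.093, 0.996, 0.001]
wrist_force: [-0.2, -0.4, -0.4]
opening: 1.0
```

```bash
python3 - <<'E'
from h import *
a=camera("wrist");b=camera("scene")
move(.53,-.212,.36,101.7);s=get_obs();print(s["time_s"],s["opening"],s["wrist_force"])
cv2.imwrite("pics/w6.png",np.hstack([a[:,80:500],cv2.resize(b[200:290,290:405],(380,420),interpolation=cv2.INTER_CUBIC)]))
E
```

```text
pos [0.463  0.2797 0.3636] toolyaw 79.37 shift [-0.6262 -1.8835  0.0122] turn -0.24809477270110325
15.65 0.997348433641292 [0.60405487 0.19115212 1.26683175]
```

View pics/w6.png

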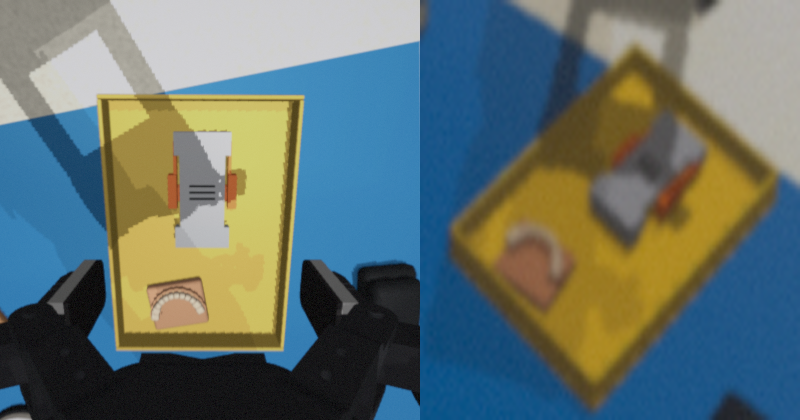

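The cover lies flat and upright in the free part of the tray, at (282,190) in the full image, clear of the walls and the model. I'm going back over the scanner with the gripper shut.

Call:
{"op": "drive_tool", "data": {"increments": [[[-0.03,-0.08,0],0],[[-0.06,-0.19,0],0],[[-0.1,-0.31,0],0],[[-0.14,-0.43,0],0],[[-0.18,-0.55,0],0],[[-0.22,-0.67,0],0],[[-0.26,-0.79,0],0],[[-0.3,-0.91,0],0]], "claw": 1}}

```text
time_s: 16.65
eef_pos: [0.4936, 0.0409, 0.3594]
eef_rot: [-0.0, 0.093, 0.996, 0.0]
wrist_force: [0.1, 0.2, -0.5]
opening: 0.003
```

Call:
{"op": "drive_tool", "data": {"increments": [[[-0.04,-0.12,0],-0.04],[[-0.08,-0.24,0],-0.08],[[-0.12,-0.37,0],-0.12],[[-0.17,-0.5,0],-0.16],[[-0.22,-0.64,0],-0.2],[[-0.27,-0.78,0],-0.23],[[-0.31,-0.91,0],-0.248],[[-0.326,-0.974,0],-0.248]]}}

```text
time_s: 17.65
eef_pos: [0.5288, -0.2139, 0.3592]
eef_rot: [-0.0, -0.101, 0.995, 0.0]
wrist_force: [0.3, 0.8, -0.9]
opening: 0.002
```

```bash
python3 - <<'E'
from h import *
C=cal("wrist");a=camera("wrist")
move(.53,-.212,.26,101.7);s=get_obs();print(s["time_s"],s["opening"],s["wrist_force"])
h=cv2.cvtColor(a,cv2.COLOR_BGR2HSV)
cv2.imwrite("pics/w7.png",a)
g=cv2.inRange(h,(35,25,60),(85,255,255));n,l,st,c=cv2.connectedComponentsWithStats(g)
for i in range(1,n):
    if st[i,4]>200: print(st[i],c[i],ray(C,c[i],.061)[:2])
E
```

```text
pos [ 0.5289 -0.2149  0.3594] toolyaw 101.53 shift [-0.007   0.0107  0.3976] turn -0.0018379486424958853
17.7 -0.0010815364570264635 [-1.49049283 -1.48082709 -0.64241296]
[ 264  174   36   58 1994] [281.82347041 202.03009027] [ 0.52915484 -0.21374608]
```

View pics/w7.png

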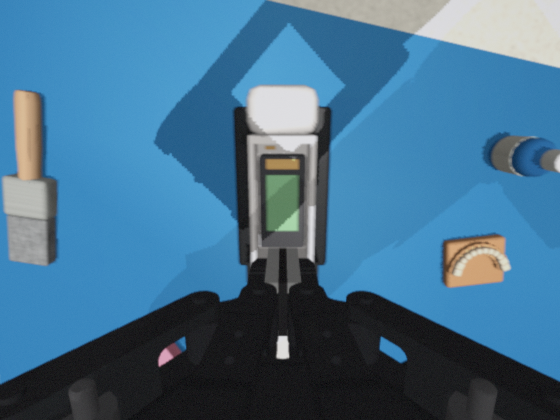

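Call:
{"op": "drive_tool", "data": {"increments": [[[-0.003,0.004,0.05],0],[[-0.006,0.008,0.12],0],[[-0.006,0.008,0.2],0],[[-0.006,0.008,0.28],0],[[-0.006,0.008,0.35],0],[[-0.006,0.008,0.4],0],[[-0.006,0.008,0.43],0],[[-0.006,0.008,0.44],0]]}}

```text
time_s: 18.7
eef_pos: [0.5302, -0.2102, 0.2497]
eef_rot: [-0.0, -0.102, 0.995, 0.0]
wrist_force: [-0.5, 0.2, 0.1]
opening: 0.001
```

Call:
{"op": "drive_tool", "data": {"increments": [[[0,0,0.015],0],[[0,0,0.03],0],[[0,0,0.04],0],[[0,0,0.048],0],[[0,0,0.055],0],[[0,0,0.062],0],[[0,0,0.064],0],[[0,0,0.064],0]]}}

```text
time_s: 19.7
eef_pos: [0.5302, -0.2102, 0.2341]
eef_rot: [0.0, -0.102, 0.995, -0.0]
wrist_force: [-1.3, 1.0, 2.6]
opening: 0.0
```

Call:
{"op": "drive_tool", "data": {"increments": [[[0,0,0.004],0],[[0,0,0.008],0],[[0,0,0.012],0],[[0,0,0.015],0],[[0,0,0.018],0],[[0,0,0.02],0],[[0,0,0.02],0],[[0,0,0.02],0]]}}

```text
time_s: 20.7
eef_pos: [0.5303, -0.2103, 0.2304]
eef_rot: [-0.0, -0.102, 0.995, -0.0]
wrist_force: [-6.0, 3.6, 14.8]
opening: -0.001
```

Call:
{"op": "drive_tool", "data": {"increments": [[[0,0,0.002],0],[[0,0,0.004],0],[[0,0,0.006],0],[[0,0,0.008],0],[[0,0,0.008],0],[[0,0,0.008],0],[[0,0,0.008],0],[[0,0,0.008],0]]}}

```text
time_s: 21.7
eef_pos: [0.5304, -0.2103, 0.2302]
eef_rot: [-0.0, -0.102, 0.995, -0.0]
wrist_force: [-12.3, 5.4, 30.2]
opening: 0.001
```

Call:
{"op": "drive_tool", "data": {"increments": [[[0,0,-0.01],0],[[0,0,-0.03],0],[[0,0,-0.07],0],[[0,0,-0.14],0],[[0,0,-0.23],0],[[0,0,-0.33],0],[[0,0,-0.44],0],[[0,0,-0.54],0]]}}

```text
time_s: 22.7
eef_pos: [0.5302, -0.2103, 0.3642]
eef_rot: [0.001, -0.102, 0.995, -0.001]
wrist_force: [0.2, 0.9, -0.5]
opening: 0.001
```

```bash
python3 - <<'E'
from h import *
C=cal("wrist");a=camera("wrist");b=camera("top");e=camera("scene")
s=get_obs();print(s["time_s"],s["eef_pos"],s["wrist_force"])
h=cv2.cvtColor(a,cv2.COLOR_BGR2HSV)
g=cv2.inRange(h,(35,25,60),(85,255,255));n,l,st,c=cv2.connectedComponentsWithStats(g)
for i in range(1,n):
    if st[i,4]>200: print(st[i],c[i],ray(C,c[i],.057)[:2])
cv2.imwrite("pics/end.png",np.hstack([a[60:360,180:400],cv2.resize(e[140:300,180:410],(431,300))]))
E
```

```text
22.85 [ 0.53062425 -0.21046751  0.36422045] [0.24237917 0.15249448 0.48206303]
[ 264  169   33   58 1812] [280.09933775 197.22626932] [ 0.52943561 -0.21242543]
```

View pics/end.png

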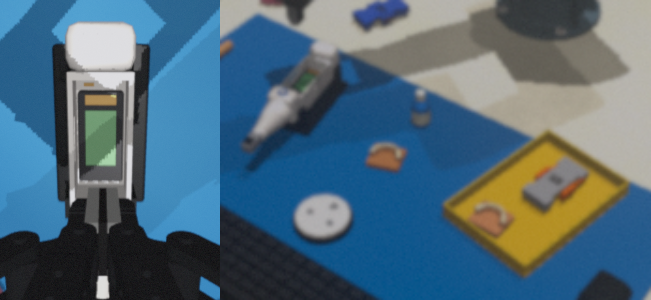

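The press ran from 15 N to 30 N and the tool moved only 0.2 mm, stopping at TCP 0.2302. The predicted home stop is 0.230, so the pack is hard home. The scanner has not moved, and the cover is in the tray.

```bash
python3 -c "
from bench import hand_in
print(hand_in())"
```

```text
the job is handed in; nothing more can be done
None
```

The job is done and handed in at about 23 s of the 64 s allowed.

- **Cover:** I squeezed both orange tabs to their stop and lifted the cover straight off. I lowered it until it touched the tray floor (about 14 N) and then let go. The pictures show it flat, outer face up, in the free part of the tray and clear of the dental model.
- **Battery pack:** I pressed it down with the shut fingertips. Raising the force from 15 N to 30 N moved the tool only 0.2 mm. It stopped at a tool height of 0.2302 m, against 0.230 m predicted for fully home.
- **Last checks:** After I backed off, the wrist force was about 0. In the last pictures the scanner stood where it was, with no visible shift in the tray or the nearby things. The flask, the mouse and most of the brush were outside the last crop, so I did not check them at the end.
- **Disagreements:**
  - The opening read 0.61 at the squeeze. That is 52 mm if the scale is linear, but about 56 mm if it follows the finger joint angle, and the pictures and the clean release fit 56 mm.
  - I pressed the pack about 2 mm off its centre line, still inside the bay.

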